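# Load a relay carrier into the tester's shuttle and close it

## Robot

A 6-joint arm with a two-finger parallel gripper is mounted at the origin on the work surface. World frame = base frame: x ahead of the robot, y to its left, z up, the work surface at z = 0. Lengths are in m, angles in rad, forces in N, time in s.
With the tool pointing down it reaches from about 0.275 to 0.775 m from the base axis. Payload 14.6 kg.
Tool frame: the origin (TCP) lies at the very end of the fingers, on their centre line; the grasp point (between the pads) lies 19 mm behind it; z points along the fingers, y is the line along which they close (so a half turn about z gives the same grasp; the last joint's range is limited). The gripper opens to 85 mm and grips with 20 to 120 N. Pads are 22 mm wide; open, the fingers measure 114 mm over their backs; the gripper's body (76 mm by 85 mm) begins 54 mm behind the grasp point. The pads swing forward as they close: fully open they stand 13 mm farther back than shut.
Start: joints at [1.073, 0.263, -0.048, 1.259, 0, 1.415], TCP at [0.176, 0.494, 0.231] pointing down, gripper open.
Joint ranges: [-2.65, 2.65], [-0.89, 1.7], [-1.18, 1.37], [-2.13, 2.11], [-1.35, 1.29], [-3.14, 3.14]. Speed limits (rad/s): [1.89, 1.89, 2.57, 2.79, 3.14, 3.14].

## Interface

Orientations are given as a unit quaternion [w, x, y, z].
In Python, from cell import r gives the robot as it stands. The module is installed in compiled form; this text tells all that it offers.
- The arm moves only by the tool move_arm, never from a script. Its argument "rows" is text: rows parted by semicolons, each of 6 numbers parted by spaces: the shift along the tool's x, y, z as a fraction of full scale, then the turn, a rotation vector about the tool's x, y, z as a fraction of full scale. In form: dx dy dz wx wy wz; .... A call has 1 to 20 rows; each row shifts and turns the commanded pose from where the row before left it, along the tool's axes as they then stand; what a row does not reach is not made up. Full scale, the value 1, is 200 mm for a shift and pi/2 rad for a turn. A row lasts 1/12 s, in which the tool goes at most 41.7 mm and 7.16 degrees, less where a joint would pass 70% of its speed; a pose out of reach is approached as far as the arm can. A call with a number of a shift or a turn outside -1 to 1 is refused whole. A call with a gripper value outside its range is refused whole. "gripper" is the closure, from -1 (fully open) to 1 (shut), set as the call begins (left out, the last holds). The fingers move at their own pace and stop on an object; the grip force is fixed at half the most. Time passes only in rows, so rows that do not move let the fingers close. It gives the time, the measured TCP pose, the force, the opening and the grip force at its end, in the units of the state.
- r.sense(): the state, without advancing time (a new reading comes with each control period).
- r.grab_frame(name): name is "scene" or "top" or "wrist"; returns the picture (400x640x3 uint8, blue, green, red); there is no depth.
- r.get_calibration(name): a dict with "fx", "fy", "cx", "cy" (pixels), "k1" (the pictures are not rectified: a ray, as slopes to the right and down, at radius r is drawn at 1 + k1 r^2 times it, then the intrinsics apply), "extrinsics" (4x4, takes a point from camera to world coordinates). Camera axes: x right, y down, z forward; pixel columns grow to the right and rows downward; lengths in m; the calibration is good to about 2 mm. A picture is of the moment at which its call begins: read the wrist's pose just before it. get_calibration takes no time and is no camera call; for the wrist camera it gives the pose at the moment of the call.
- r.finish_job(): hands the job in; it is judged then, once.
Trained networks look in the newest picture that a camera, given by its name, has taken for a name from the list of things; names that differ only in an ending like _2 or _b are one class to them, and where a whole thing is asked for, a point or a joint stands for the part that bears it (a point fixed in the world has none). Each returns a list of dicts, best first, with "p" (0 to 1); they miss things now and then, are a little off and sometimes report something else, mostly with a low value. They report only what shows in the picture. A call takes as long as a camera call. They do not tell look-alikes from the thing itself.
- r.outline_of(thing, camera): "pixels" (400x640 bool, what is visible of it) and "point" ([column, row] in pixels, amid what is visible of it).
The state is a dict: "clock": time; "qpos": joint angles; "joint_vel": joint speeds; "joint_efforts": joint torques, N m; "eef_pos": TCP position; "eef_rot": TCP orientation; "ft_force": force on the tool from outside, world axes, zero at the start; "moment": the same for the moment, N m; "opening": finger opening in m; "gripper_force": force on a finger pad.
Only numpy, scipy, OpenCV 4.12 (cv2) and the standard library are available. Lean on these libraries where they do the work, as an engineer would, in place of code of your own. Each camera call takes 0.05 s, during which the arm holds its last target. There are 200 camera calls.

## Task

Draw out the tester's loading shuttle (the slide with the black pull), then load the carrier that is full of black relays: hook its plain long edge under the yellow retaining lip at the back of the shuttle's pocket and, with that edge held under the lip, rotate the front down until the carrier lies flat in the pocket. Then, with your hand off the carrier, push the shuttle fully home under the test head, keeping the carrier the right way up throughout and leaving the empty carrier and the other things on the bench where they are.

Things in the scene. Friction and masses are not known exactly. Their poses are not given: they have to be found in the camera images.
- tester: White relay tester, fixed. Origin: on the bench under the pocket centre as it lies with the shuttle fully out; +x points into the tester (world x within 0.2 rad), z up. Housing x 95 to 265, y -123 to 123 mm, 124 high; slot (y -105 to 105) under the test head, whose underside is 88 mm up. Stack light, 26 mm thick, at x 248, y -100, 204 mm high. Base plate 12 mm thick, x -65 to 265.
- shuttle (a joint): How far the shuttle is drawn out of the tester, in m: 0 = fully home under the head, 0.15 = fully out (end stops). It slides along the tester's x axis, drawing out towards -x. It stays where it is left; about 5 N of rail friction, plus 8 N per m/s, move it.
- nest (a point): On the shuttle, moves with it: centre of the pocket floor, 30 mm above the bench; axes as the tester's (x towards the lip). A seated carrier's origin is here (play 2 mm along x, 3 mm along y, either way). Rear wall face at x +52 mm; front stop x -52 to -60, y -75 to 75, 8 mm above the floor; side guides' faces at y -78 and +78, 9 mm high, x -44 to 36. Nothing else stands in the pocket.
- lip (a point): Middle of the free lower edge of the yellow retaining lip, moves with the shuttle: x +42 mm, 10 mm above the pocket floor. The lip overhangs the floor by 10 mm (from here to the rear wall), is 6 mm thick (top 16 mm above the floor) and spans y -84 to 84 mm. It covers the rear edge of the pocket, so a carrier cannot be laid straight down.
- pull (a point): Centre of the top of the shuttle's black upright pull block, 62 mm above the bench, at x -105 mm from the nest point; moves with the shuttle. 14 mm thick along the tester's x, 36 mm wide along y, 42 mm high (underside 20 mm above the bench); the tongue that joins it to the shuttle is 28 mm wide, top 30 mm above the bench. Can be gripped from above across either direction.
- carrier: Full carrier: aluminium plate 100 mm (x) by 150 mm (y), 5 mm thick, about 0.4 kg, with 16 black relays 20.5 mm high over the underside, at |y| 40 to 72, x -41 to 41 mm. Origin: centre of the underside, z up. The front edge, x -50, has a flange 6 mm thick, 16 mm high, too high for the lip. Starts in either tray, on its 3 mm floor, x axis within 0.45 rad of world +y.
- carrier_grip (a point): Centre of the top of the full carrier's orange upright grip block, 45 mm over the underside, at x -8, y 0 mm in the carrier's axes. 12 mm thick along x, 50 mm along y, 40 mm high, standing on the bare plate, which is clear for 30 mm in front of it and 50 mm behind it, between the relay fields.
- carrier_hook (a point): Middle of the full carrier's plain long edge, on the underside: x +50 mm in the carrier's axes. This edge, 5 mm thick, goes under the lip.
- empty: The empty carrier, in the other tray: the same shape, size and axes as the full one but with flat grey sockets in place of the relays. Leave it alone.
- tray_left: Perforated aluminium tray fixed to the bench on the robot's left (+y), 320 mm (x) by 236 mm (y), rim 16 mm high (19 with its bead), floor 3 mm. Origin at the centre of its underside.
- tray_right: The same on the robot's right (-y).
- bottle: Upright white plastic bottle, 48 mm in diameter, 150 mm tall; origin at the centre of its underside. Bystander, may stand on either side of the shuttle.
- jar: Upright amber jar, 48 mm in diameter, 85 mm tall; origin at the centre of its underside. Bystander.
- relay_a: Loose black relay 19 x 15 x 16 mm in the left tray. Bystander.
- relay_b: Loose black relay 19 x 15 x 16 mm in the right tray. Bystander.
- brush: Bench brush lying outside the left tray. Bystander.
- tape: Roll of green tape, 96 mm in diameter, 24 mm high, outside the right tray. Bystander.
- bin: Blue bin of relays, 110 x 100 x 60 mm, beyond the left tray. Bystander.
There are look-alikes about, which are no part of the job. Leave any pink look-alike of the carrier alone.

How it is judged:
By the outcome, as a careful person would: the job done as asked, in the order asked, and still so for the second after the job is handed in, with the robot touching nothing.
It also fails if it takes over 72 s, if anything falls off the work surface, if the arm or the gripper's body presses on something with over 40 N, if the wrist force passes 120 N, or if a joint passes its speed limit or range.

## Working session

There is one attempt and no reset: what is moved stays moved. The work goes in short steps, Python scripts to look and compute and a tool call to move; the robot and the scene stay as the last step left them, time stands still between calls to the robot, and variables do not carry over. Pictures are saved under pics/ and viewed, at most 10 in all, crops included, and the job is handed in when it is done.

Besides the shell and the picture viewer there is one more tool, called after "Request:" in YAML: its name, and indented under it one key for each argument. move_arm: Moves the arm, as the interface text tells. Shift numbers are shares of 200 mm and turn numbers shares of pi/2 rad, none past 1 either way. Its arguments: {"type":"object","properties":{"rows":{"type":"string"},"gripper":{"type":"number"}},"required":["rows"]}

```bash
mkdir -p pics; cat > h.py <<'E'
import numpy as np, cv2
from cell import r
def ray(c,px):
    K=np.array([[c['fx'],0,c['cx']],[0,c['fy'],c['cy']],[0,0,1]])
    d=((np.array(px,float)-[c['cx'],c['cy']])/[c['fx'],c['fy']])
    u=d.copy()
    for _ in range(20): u=d/(1+c['k1']*(u@u))
    E=np.array(c['extrinsics']); v=E[:3,:3]@np.array([u[0],u[1],1]); return E[:3,3],v
def atz(c,px,z):
    o,v=ray(c,px); return o+v*(z-o[2])/v[2]
def proj(c,P):
    E=np.linalg.inv(np.array(c['extrinsics'])); p=E[:3,:3]@np.array(P)+E[:3,3]; u=p[:2]/p[2]
    u=u*(1+c['k1']*(u@u)); return u*[c['fx'],c['fy']]+[c['cx'],c['cy']]
E
python3 - <<'E'
from h import *
np.set_printoptions(precision=3,suppress=True)
for n in ['scene','top']:
    cv2.imwrite(f'pics/{n}0.png',r.grab_frame(n)); c=r.get_calibration(n); print(n,{k:v for k,v in c.items() if k!='extrinsics'}); print(np.array(c['extrinsics']))
c=r.get_calibration('top')
for t,z in [('carrier',.02),('carrier_grip',.048),('empty',.01),('pull',.062),('lip',.046),('tester',.124),('bottle',.15),('jar',.085)]:
    for o in r.outline_of(t,'top')[:4]:
        m=o['pixels'].astype(np.uint8); cn=max(cv2.findContours(m,0,2)[0],key=len)
        print(t,round(o['p'],2),np.array(o['point']),atz(c,o['point'],z),m.sum(),cv2.minAreaRect(cn))
print(r.sense())
E
```

```text
scene {'fx': 481.5675563259989, 'fy': 481.5675563259989, 'cx': 312.70610275094793, 'cy': 190.24064482765053, 'k1': 0.007092600739172131}
[[-0.67   0.519 -0.531  1.192]
 [ 0.742  0.465 -0.482  0.66 ]
 [-0.003 -0.717 -0.697  1.037]
 [ 0.     0.     0.     1.   ]]
top {'fx': 438.07149122956554, 'fy': 438.07149122956554, 'cx': 326.65269717743377, 'cy': 210.29675249664552, 'k1': -0.026817875268250323}
[[-0.01  -0.979  0.203  0.215]
 [-1.     0.011  0.    -0.01 ]
 [-0.002 -0.203 -0.979  1.373]
 [ 0.     0.     0.     1.   ]]
carrier 0.97 [212.5 315.3] [0.177 0.337 0.02 ] 1638 ((211.8695068359375, 315.1431579589844), (34.360713958740234, 50.45978546142578), 35.21759033203125)
carrier 0.62 [211.2 226.4] [0.449 0.353 0.02 ] 1430 ((213.75001525878906, 226.25), (45.853031158447266, 32.25523376464844), 71.56505584716797)
carrier_grip 0.77 [212.7 226.9] [0.442 0.34  0.048] 1514 ((213.40472412109375, 226.16357421875), (47.14271545410156, 32.9341926574707), 70.82099914550781)
carrier_grip 0.6 [212.  314.5] [0.18  0.332 0.048] 1611 ((212.29730224609375, 315.2838134765625), (32.8980827331543, 51.0327
[... 831 characters left out ...]
261.7] [0.325 0.141 0.15 ] 263 ((271.7500305175781, 259.7500305175781), (19.091880798339844, 15.55634880065918), 45.0)
jar 0.52 [374.1 257. ] [ 0.341 -0.148  0.085] 222 ((375.75, 254.75), (14.849242210388184, 16.970561981201172), 45.0)
{'clock': 0.5, 'qpos': array([ 1.073,  0.263, -0.048,  1.259,  0.   ,  1.415]), 'joint_vel': array([-0.   , -0.   , -0.001,  0.   ,  0.   ,  0.   ]), 'joint_efforts': array([ -0.001, -63.702,  38.459,   0.002,  -0.   ,   0.   ]), 'eef_pos': array([0.176, 0.494, 0.231]), 'eef_rot': array([-0.   ,  0.171,  0.985, -0.   ]), 'ft_force': array([ 0.77 , -0.288, -0.547]), 'moment': array([ 0.07 ,  0.015, -0.001]), 'gripper_force': 0.0, 'opening': 0.08498456575736668}
```

```bash
python3 - <<'E'
import cv2
a=cv2.imread('pics/top0.png')[110:360,160:500]
cv2.imwrite('pics/t1.png',cv2.resize(a,None,fx=2.35,fy=2.35,interpolation=2))
E
```

```text
(no output)
```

View pics/scene0.png

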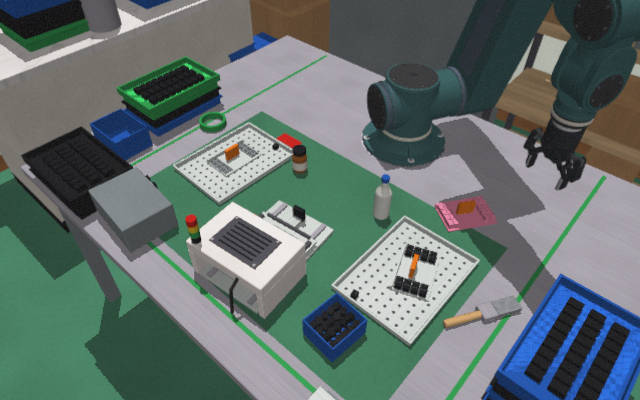

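View pics/t1.png

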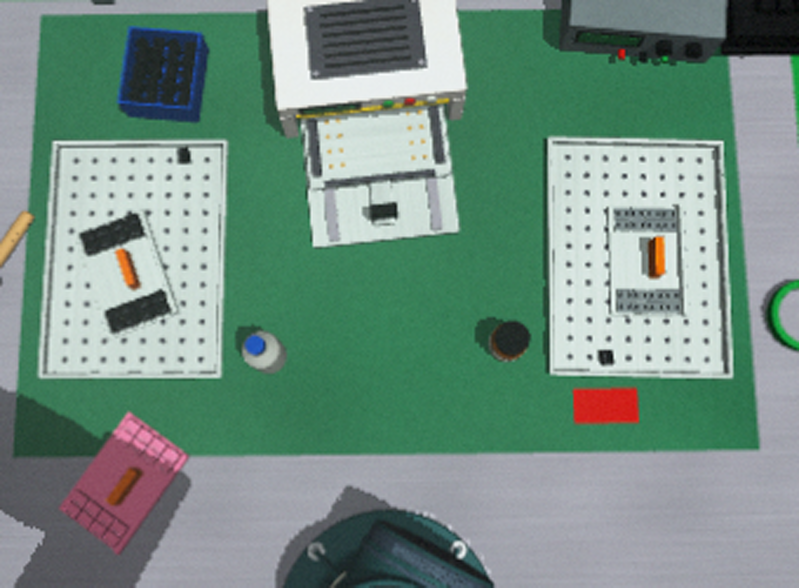

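The pictures show three carrier-like things in the top view. The one at (212,226) in the left tray has black relays and is the full carrier, the one meant. At (435,221) is the empty one with grey sockets, and at (212,315) a pink look-alike. The shuttle is partly out, with its pull near (323,200). The bottle is at (272,260) and the jar at (376,255).

```bash
cat >> h.py <<'E'
from scipy.spatial.transform import Rotation as R
np.set_printoptions(precision=4,suppress=True)
def pose(s=None):
    s=s or r.sense(); q=np.array(s['eef_rot']); return np.array(s['eef_pos']),R.from_quat(q[[1,2,3,0]])
def down(yaw_y,pitch=0,ty=0):
    """tool down, y axis at yaw_y; then tilt by pitch about world horizontal axis at angle ty"""
    y=np.array([np.cos(yaw_y),np.sin(yaw_y),0]); z=np.array([0,0,-1.]); M=R.from_matrix(np.c_[np.cross(y,z),y,z])
    return R.from_rotvec(pitch*np.array([np.cos(ty),np.sin(ty),0]))*M
def delta(p,Rt,cur=None):
    p0,R0=cur or pose()
    print('turn first (frac):',(R0.inv()*Rt).as_rotvec()/(np.pi/2),' shift after turn (frac):',Rt.inv().apply(np.array(p)-p0)/.2,' shift before turn:',R0.inv().apply(np.array(p)-p0)/.2)
E
python3 - <<'E'
from h import *
c=r.get_calibration('top')
im=cv2.imread('pics/top0.png')
cr=im[185:215,300:345].astype(int).max(2)
ys,xs=np.where(cr<45); print('pull px',xs.min()+300,xs.max()+300,ys.min()+185,ys.max()+185,len(xs),[np.mean(xs)+300,np.mean(ys)+185], atz(c,[np.mean(xs)+300,np.mean(ys)+185],.055))
# base plate front corners, z=12mm
f=lambda x,y:(160+x/2.35,110+y/2.35)
A=atz(c,f(313,247),.012);B=atz(c,f(459,232),.012);print('plate',A,B,'width',np.linalg.norm(A-B),'yaw',np.arctan2(*(B-A)[[1,0]])+np.pi/2)
# orange grip
b,g,rr=[im[190:260,180:240,i].astype(int) for i in range(3)]
m=((rr-b>90)&(rr>150)).astype(np.uint8);n,l,st,ce=cv2.connectedComponentsWithStats(m);print(st[1:],ce[1:]+[180,190],[atz(c,x+[180,190],.046) for x in ce[1:]])
print(proj(c,[.44,.34,.048]))
E
```

```text
pull px 319 328 199 201 8 [np.float64(324.75), np.float64(200.625)] [ 0.5199 -0.0047  0.055 ]
plate [0.4838 0.0959 0.012 ] [ 0.5024 -0.1013  0.012 ] width 0.19810230749570376 yaw 0.09359355470222819
[[29 26  8 15 58]] [[212.8276 223.    ]] [array([0.455 , 0.3411, 0.046 ])]
[212.8156 227.6946]
```

```bash
python3 - <<'E'
from h import *
delta([.49,-.0,.231],down(.094))
E
```

```text
turn first (frac): [-0.      0.      0.7219]  shift after turn (frac): [-2.6084  1.3287  0.0012]  shift before turn: [-2.3074 -1.8014  0.0013]
```

Request:
move_arm:
  rows: "0 0 0 0 0 0.0722; 0 0 0 0 0 0.0722; 0 0 0 0 0 0.0722; 0 0 0 0 0 0.0722; 0 0 0 0 0 0.0722; 0 0 0 0 0 0.0722; 0 0 0 0 0 0.0722; 0 0 0 0 0 0.0722; 0 0 0 0 0 0.0722; 0 0 0 0 0 0.0722"
  gripper: 0.1

```text
clock: 1.33
eef_pos: [0.1765, 0.4945, 0.2313]
eef_rot: [0.0, 0.675, 0.738, 0.0]
ft_force: [-0.4, 0.5, 0.4]
opening: 0.0383
gripper_force: 0.0
```

Request:
move_arm:
  rows: "-0.13 0.066 0 0 0 0; -0.13 0.066 0 0 0 0; -0.13 0.066 0 0 0 0; -0.13 0.066 0 0 0 0; -0.13 0.066 0 0 0 0; -0.13 0.066 0 0 0 0; -0.13 0.066 0 0 0 0; -0.13 0.066 0 0 0 0; -0.13 0.066 0 0 0 0; -0.13 0.066 0 0 0 0; -0.13 0.066 0 0 0 0; -0.13 0.066 0 0 0 0; -0.13 0.066 0 0 0 0; -0.13 0.066 0 0 0 0; -0.13 0.066 0 0 0 0; -0.13 0.066 0 0 0 0; -0.13 0.066 0 0 0 0; -0.13 0.066 0 0 0 0; -0.13 0.066 0 0 0 0; -0.13 0.066 0 0 0 0"

```text
clock: 3.0
eef_pos: [0.4886, 0.0001, 0.2313]
eef_rot: [0.0, 0.673, 0.739, 0.0]
ft_force: [0.3, 1.2, -0.0]
opening: 0.0383
gripper_force: 0.0
```

```bash
python3 - <<'E'
from h import *
print(pose()[0],r.sense()['clock'],r.sense()['opening'])
c=r.get_calibration('wrist'); im=r.grab_frame('wrist'); cv2.imwrite('pics/w1.png',im); print(c)
np.save('w1.npy',c,allow_pickle=True)
for P in [[.52,-.005,.062],[.453,-.007,.03],[.558,.003,.03]]: print(proj(c,P))
E
```

```text
[0.4886 0.0001 0.2313] 3.0 0.038301595950189754
{'fx': 345.28460981956385, 'fy': 345.28460981956385, 'cx': 315.7761256363923, 'cy': 201.87749658276934, 'k1': -0.039893137839821034, 'extrinsics': array([[ 0.9956,  0.0896,  0.0274,  0.4808],
       [ 0.0937, -0.9505, -0.2963,  0.0753],
       [-0.0005,  0.2975, -0.9547,  0.375 ],
       [ 0.    ,  0.    ,  0.    ,  1.    ]])}
[349.4818 187.7308]
[281.3136 175.5906]
[384.3408 175.5235]
```

View pics/w1.png

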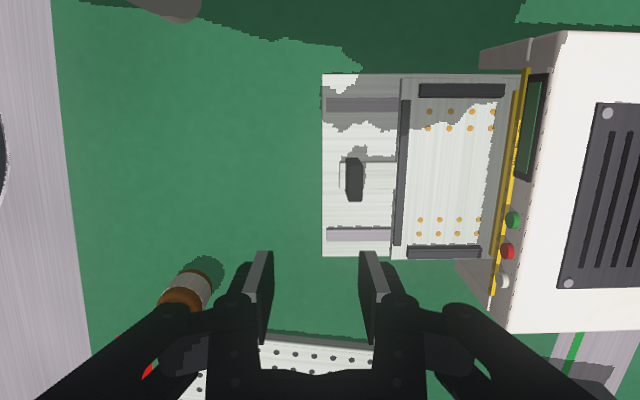

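The wrist view shows the shuttle, part way out: pull near (355,178), front stop near x 400, yellow lip near x 505–525, plate front edge at x 322. I'll enlarge for accurate corners.

```bash
python3 - <<'E'
import cv2
a=cv2.imread('pics/w1.png')[65:265,310:540]
cv2.imwrite('pics/w1z.png',cv2.resize(a,None,fx=3,fy=3,interpolation=cv2.INTER_CUBIC))
E
```

```text
(no output)
```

View pics/w1z.png

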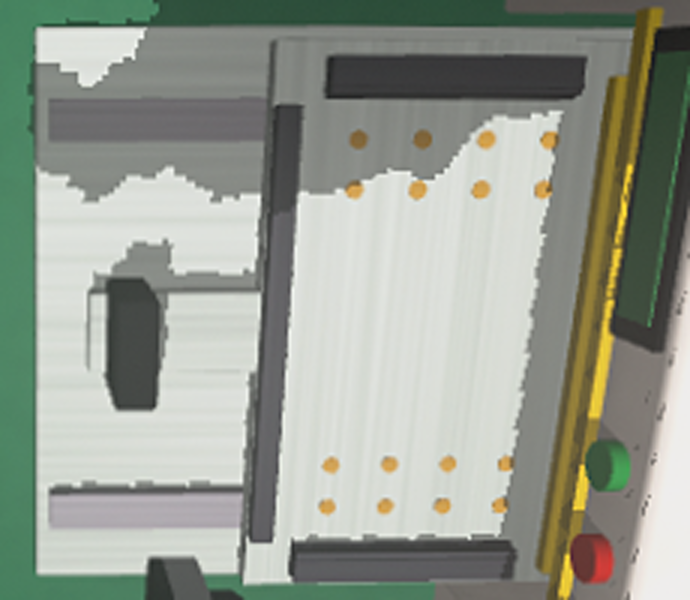

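```bash
python3 - <<'E'
from h import *
from scipy.optimize import least_squares
c=np.load('w1.npy',allow_pickle=True).item()
F=[((302,105),(-52,75,38)),((271,542),(-52,-75,38)),((139.5,352),(-105,0,62)),((612,75),(42,84,40)),((540,570),(42,-84,40)),((328,97),(-44,78,39)),((583,97),(36,78,39)),((515,540),(36,-78,30))]
def pred(p,L):
    a=R.from_euler('z',p[2]).as_matrix(); return proj(c,a@(np.array(L)/1000)+[p[0],p[1],0])
def res(p): return np.concatenate([pred(p,L)-(np.array(q)/3+[310,65]) for q,L in F])
s=least_squares(res,[.62,.0,.09],loss='soft_l1');print(s.x);print(res(s.x).reshape(-1,2))
x,y,t=s.x; u=np.array([np.cos(t),np.sin(t)])
print('pull',np.array([x,y])-.105*u, atz(c,np.array([139.5,352])/3+[310,65],.062))
A=atz(c,np.array([35,28])/3+[310,65],.012);B=atz(c,np.array([35,573])/3+[310,65],.012);m=(A+B)/2;print(A,B,'tester origin',m[:2]+.065*u,'out',.15-((np.array([x,y])-m[:2])@u-.065))
pl=np.array([x,y])-.105*u; delta([*pl,.028],down(t)); delta([*(pl-u*.15),.028],down(t),([*pl,.028],down(t)))
E
```

```text
[0.6306 0.01   0.1042]
[[ 0.9969  0.1674]
 [ 1.4344  0.5608]
 [ 0.007   1.8347]
 [-1.8459  0.2515]
 [-1.7592 -1.5004]
 [ 1.3074 -0.492 ]
 [ 0.1581 -0.4891]
 [-2.277  -0.3634]]
pull [ 0.5261 -0.001 ] [0.5259 0.0008 0.062 ]
[0.4847 0.0952 0.012 ] [ 0.5042 -0.1021  0.012 ] tester origin [0.5591 0.0033] out 0.07822481483304433
turn first (frac): [ 0.0006  0.001  -0.0078]  shift after turn (frac): [-0.0065  0.1747  1.0146]  shift before turn: [-0.0028  0.1738  1.0148]
turn first (frac): [0. 0. 0.]  shift after turn (frac): [ 0.   -0.75  0.  ]  shift before turn: [ 0.   -0.75  0.  ]
```

Request:
move_arm:
  rows: "-0.0065 0.035 0.09 0 0 -0.005; 0 0.035 0.09 0 0 0; 0 0.035 0.09 0 0 0; 0 0.035 0.09 0 0 0; 0 0.035 0.09 0 0 0; 0 0 0.11 0 0 0; 0 0 0.11 0 0 0; 0 0 0.11 0 0 0; 0 0 0.1 0 0 0; 0 0 0.096 0 0 0; 0 0 0 0 0 0"

```text
clock: 3.97
eef_pos: [0.5212, 0.004, 0.0333]
eef_rot: [-0.002, 0.67, 0.742, -0.001]
ft_force: [-0.9, 0.9, -0.6]
opening: 0.0382
gripper_force: 0.0
```

Request:
move_arm:
  rows: "0 0 0 0 0 0; 0 0 0 0 0 0; 0 0 0 0 0 0; 0 0 0 0 0 0; 0 0 0 0 0 0"
  gripper: 1

```text
clock: 4.38
eef_pos: [0.524, 0.0037, 0.0374]
eef_rot: [0.001, 0.67, 0.742, 0.001]
ft_force: [0.6, 0.8, 7.3]
opening: 0.0126
gripper_force: 60.4
```

Request:
move_arm:
  rows: "0 -0.02 0 0 0 0; 0 -0.035 0 0 0 0; 0 -0.035 0 0 0 0; 0 -0.035 0 0 0 0; 0 -0.035 0 0 0 0; 0 -0.035 0 0 0 0; 0 -0.035 0 0 0 0; 0 -0.035 0 0 0 0; 0 -0.035 0 0 0 0; 0 -0.03 0 0 0 0; 0 -0.02 0 0 0 0; 0 -0.015 0 0 0 0; 0 -0.01 0 0 0 0; 0 0 0 0 0 0"

```text
clock: 5.55
eef_pos: [0.4547, -0.0034, 0.0375]
eef_rot: [0.004, 0.67, 0.742, 0.005]
ft_force: [34.1, 11.5, -27.2]
opening: 0.0131
gripper_force: 60.7
```

Request:
move_arm:
  rows: "0 0.01 0 0 0 0; 0 0 0 0 0 0; 0 0 0 0 0 0; 0 0 0 0 0 0; 0 0 -0.05 0 0 0; 0 0 -0.1 0 0 0; 0 0 -0.15 0 0 0; 0 0 -0.15 0 0 0; 0 0 -0.15 0 0 0; 0 0 -0.15 0 0 -0.07; 0 0 -0.15 0 0 -0.07; 0 0 -0.1 0 0 -0.07"
  gripper: 0.2

```text
clock: 6.55
eef_pos: [0.4503, -0.0038, 0.2389]
eef_rot: [0.001, 0.537, 0.844, 0.0]
ft_force: [1.2, -0.1, 0.1]
opening: 0.0342
gripper_force: 0.0
```

Request:
move_arm:
  rows: "0 0 0 0 0 -0.072; 0 0 0 0 0 -0.072; 0 0 0 0 0 -0.072; 0 0 0 0 0 -0.072; 0 0 0 0 0 -0.072; 0 0 0 0 0 -0.072; 0 0 0 0 0 -0.072; 0 0 0 0 0 -0.072; 0 0 0 0 0 -0.072; 0 0 0 0 0 -0.072; 0 0 0 0 0 -0.072; 0 0 0 0 0 -0.072; 0 0 0 0 0 -0.072"

```text
clock: 7.63
eef_pos: [0.4499, -0.0037, 0.2361]
eef_rot: [-0.0, -0.167, 0.986, -0.0]
ft_force: [0.7, 0.1, 0.1]
opening: 0.0339
gripper_force: 0.0
```

```bash
python3 - <<'E'
from h import *
delta([.45,.341,.24],down(np.radians(109)))
E
```

```text
turn first (frac): [ 0.     -0.0002  0.0031]  shift after turn (frac): [-0.5615  1.6297 -0.0194]  shift before turn: [-0.5695  1.6269 -0.0196]
```

Request:
move_arm:
  rows: "-0.02 0.07 0 0 0 0; -0.04 0.12 0 0 0 0; -0.04 0.12 0 0 0 0; -0.04 0.12 0 0 0 0; -0.04 0.12 0 0 0 0; -0.05 0.12 0 0 0 0; -0.05 0.12 0 0 0 0; -0.05 0.12 0 0 0 0; -0.05 0.12 0 0 0 0; -0.05 0.12 0 0 0 0; -0.05 0.12 0 0 0 0; -0.03 0.12 0 0 0 0; -0.03 0.12 0 0 0 0; -0.02 0.12 0 0 0 0; 0 0 -0.02 0 0 0; 0 0 0 0 0 0"

```text
clock: 8.97
eef_pos: [0.4499, 0.3417, 0.2403]
eef_rot: [-0.0, -0.166, 0.986, -0.0]
ft_force: [-0.6, -0.6, 0.4]
opening: 0.034
gripper_force: 0.0
```

```bash
python3 - <<'E'
from h import *
print(pose()[0])
c=r.get_calibration('wrist'); im=r.grab_frame('wrist'); np.save('w2.npy',c,allow_pickle=True); cv2.imwrite('pics/w2raw.png',im)
cv2.imwrite('pics/w2.png',cv2.resize(im[50:320,180:500],None,fx=2.2,fy=2.2,interpolation=2))
E
```

```text
[0.4499 0.3417 0.2403]
```

View pics/w2.png

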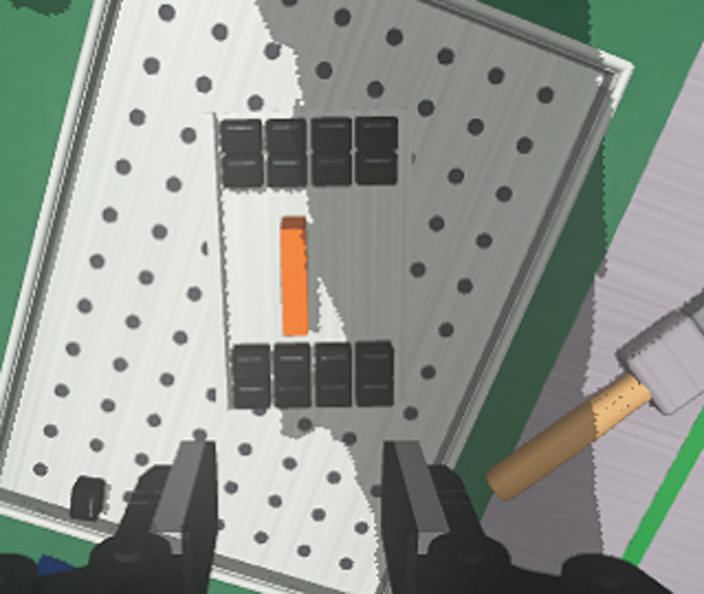

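The crop shows the full carrier: black relay fields at the top and bottom, the orange grip top at about (295,281), flange at left (x≈220) and plain hook edge at right (x≈405). It has black relays and isn't pink, so it is the right one.

```bash
python3 - <<'E'
from h import *
from scipy.optimize import least_squares
c=np.load('w2.npy',allow_pickle=True).item()
F=[((281,228),(-14,25,45)),((306,228),(-2,25,45)),((309,334),(-2,-25,45)),((283,334),(-14,-25,45)),((398,185),(41,40,25.5)),((227,190),(-41,40,25.5)),((393,405),(41,-72,25.5)),((236,408),(-41,-72,25.5))]
def pred(p,L):
    a=R.from_euler('z',p[2]).as_matrix(); return proj(c,a@(np.array(L)/1000)+[p[0],p[1],.003])
def res(p): return np.concatenate([pred(p,L)-(np.array(q)/2.2+[180,50]) for q,L in F])
s=least_squares(res,[.45,.34,1.9],loss='soft_l1');print(s.x,np.degrees(s.x[2]));print(res(s.x).reshape(-1,2))
x,y,t=s.x; g=[x-.008*np.cos(t),y-.008*np.sin(t)];print('grip',g)
delta([*g,.014],down(t))
E
```

```text
[0.4501 0.3483 1.9271] 110.41697911112927
[[-0.3819 -0.552 ]
 [ 0.5361 -0.8363]
 [ 0.1568 -0.117 ]
 [ 0.1997  0.1424]
 [ 0.4497  0.0534]
 [-2.2824 -0.3533]
 [ 1.1839  1.9185]
 [-1.0657  2.1308]]
grip [np.float64(0.45289886097645166), np.float64(0.34080747761542707)]
turn first (frac): [-0.0002 -0.     -0.0156]  shift after turn (frac): [-0.0128 -0.0055  1.1311]  shift before turn: [-0.013  -0.0049  1.1311]
```

Request:
move_arm:
  rows: "-0.0128 -0.0055 0.08 0 0 -0.0156; 0 0 0.12 0 0 0; 0 0 0.12 0 0 0; 0 0 0.12 0 0 0; 0 0 0.12 0 0 0; 0 0 0.12 0 0 0; 0 0 0.12 0 0 0; 0 0 0.11 0 0 0; 0 0 0.1 0 0 0; 0 0 0.06 0 0 0; 0 0 0.04 0 0 0; 0 0 0.02 0 0 0; 0 0 0 0 0 0"

```text
clock: 10.1
eef_pos: [0.4531, 0.3402, 0.0138]
eef_rot: [-0.0, -0.177, 0.984, -0.0]
ft_force: [-0.6, -0.5, 0.4]
opening: 0.0344
gripper_force: 0.0
```

Request:
move_arm:
  rows: "0 0 0 0 0 0; 0 0 0 0 0 0; 0 0 0 0 0 0; 0 0 0 0 0 0; 0 0 0 0 0 0"
  gripper: 1

```text
clock: 10.52
eef_pos: [0.4536, 0.3409, 0.0151]
eef_rot: [0.001, -0.177, 0.984, 0.0]
ft_force: [-0.2, -1.8, 7.7]
opening: 0.0112
gripper_force: 59.8
```

Request:
move_arm:
  rows: "0 0 -0.02 0 0 0; 0 0 -0.04 0 0 0; 0 0 -0.06 0 0 0; 0 0 -0.09 0 0 0; 0 0 -0.11 0 0 0; 0 0 -0.11 0 0 0; 0 0 -0.11 0 0 0; 0 0 -0.11 0 0 0; 0 0 -0.11 0 0 0; 0 0 -0.1 0 0 0; 0 0 -0.08 0 0 0; 0 0 -0.04 0 0 0; 0 0 0 0 0 0"

```text
clock: 11.6
eef_pos: [0.4536, 0.3411, 0.2119]
eef_rot: [0.001, -0.177, 0.984, 0.0]
ft_force: [-0.5, 0.4, -3.9]
opening: 0.0112
gripper_force: 58.6
```

```bash
python3 - <<'E'
from h import *
s=r.sense(); print(s['ft_force'],s['moment'],s['opening'])
delta([.47,.0,.21],down(.101))
ct=r.get_calibration('top'); print('bottle',atz(ct,(268.5,256.8),.15))
c=r.get_calibration('wrist'); im=r.grab_frame('wrist'); np.save('w3.npy',c,allow_pickle=True); p,M=pose(s); np.save('w3p.npy',np.r_[p,M.as_quat()])
cv2.imwrite('pics/w3raw.png',im)
cv2.imwrite('pics/w3.png',cv2.resize(im[80:400,120:520],None,fx=1.87,fy=1.87,interpolation=2))
E
```

```text
[-0.4958  0.3683 -3.9148] [-0.0605 -0.0103  0.0142] 0.01124940757555203
turn first (frac): [0.0017 0.0009 1.1621]  shift after turn (frac): [-1.705  -0.0902  0.0097]  shift before turn: [ 0.5168 -1.6273  0.0077]
bottle [0.3387 0.1536 0.15  ]
```

View pics/w3.png

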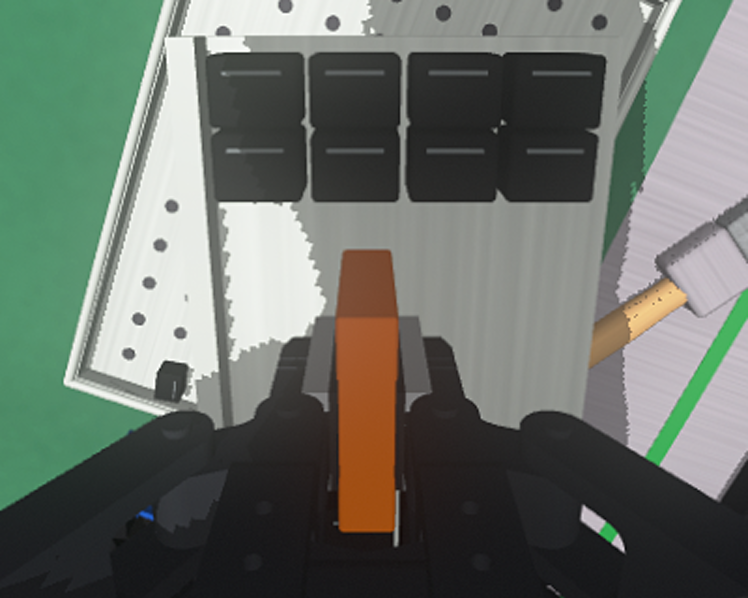

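```bash
python3 - <<'E'
from h import *
from scipy.optimize import least_squares
c=np.load('w3.npy',allow_pickle=True).item(); v=np.load('w3p.npy'); p0,M=v[:3],R.from_quat(v[3:])
F=[((337,318),(-14,25,45)),((397,318),(-2,25,45)),((394,531),(-2,-25,45)),((340,531),(-14,-25,45)),((596,200),(41,40,25.5)),((217,200),(-41,40,25.5)),((619,38),(50,75,5))]
B=R.from_matrix(np.array([[0,1,0],[1,0,0],[0,0,-1.]]))  # carrier axes in tool frame: carrier x=tool y
def pred(q,L):
    l=R.from_rotvec(q[3:6]).apply(np.array(L)/1000-[-.008,0,0]); return proj(c,p0+M.apply(B.apply(l)+q[:3]))
def res(q): return np.r_[np.concatenate([pred(q,L)-(np.array(k)/1.87+[120,80]) for k,L in F]), q[1]/.0005, q[3:6]/.01]
s=least_squares(res,[0,0,.011,0,0,0],loss='soft_l1');print(s.x);print(res(s.x)[:14].reshape(-1,2))
E
```

```text
[-0.0006  0.      0.0127 -0.0015  0.0047  0.0043]
[[-1.1682 -0.7169]
 [ 0.7262 -0.9026]
 [ 0.8538 -0.5247]
 [-0.3385 -0.3337]
 [ 0.5272  5.8479]
 [-3.9968  6.8645]
 [ 0.4107  0.2041]]
```

Request:
move_arm:
  rows: "-0.03 0 0 0 0 0.068; -0.03 0 0 0 0 0.068; -0.03 0 0 0 0 0.068; 0 0 0 0 0 0.068; 0 0 0 0 0 0.068; 0 0 0 0 0 0.068; 0 0 0 0 0 0.068; 0 0 0 0 0 0.068; 0 0 0 0 0 0.068; 0 0 0 0 0 0.068; 0 0 0 0 0 0.068; 0 0 0 0 0 0.068; 0 0 0 0 0 0.068; 0 0 0 0 0 0.068; 0 0 0 0 0 0.068; 0 0 0 0 0 0.068; 0 0 0 0 0 0.068; 0 0 0 0 0 0.006"

```text
clock: 13.15
eef_pos: [0.47, 0.3449, 0.2088]
eef_rot: [-0.0, 0.672, 0.74, -0.001]
ft_force: [0.0, -0.4, -3.8]
opening: 0.0112
gripper_force: 58.5
```

```bash
cat >> h.py <<'E'
N=np.array([.559,.003,.03]); YAW=.102
def tgt(xh,zh,deg):
    """TCP pose for hook at nest (xh,zh) mm with front up by deg"""
    A=R.from_euler('z',YAW); C=A*R.from_euler('y',deg,degrees=True)
    return N+A.apply([xh/1e3,0,zh/1e3])+C.apply([-.058,0,.0122]), C*R.from_matrix(np.array([[0,1,0],[1,0,0],[0,0,-1.]])).inv()
def state():
    p,M=pose(); A=R.from_euler('z',YAW); B=R.from_matrix(np.array([[0,1,0],[1,0,0],[0,0,-1.]])); C=A.inv()*M*B
    h=A.inv().apply(p-N)-C.apply([-.058,0,.0122]); s=r.sense()
    print('hook mm',h*1e3,'euler zyx deg',C.as_euler('ZYX',degrees=True),'F nest',A.inv().apply(s['ft_force']),'t',s['clock'],s['opening'])
E
python3 - <<'E'
from h import *
state()
a=tgt(30,166,0);b=tgt(30,100,12);c=tgt(30,6,12);delta(*a);delta(*b,a);delta(*c,b)
E
```

```text
hook mm [  4.2152 348.8555 166.4427] euler zyx deg [-0.3432  0.1125 -0.0461] F nest [ 0.0067 -0.3541 -3.7563] t 13.15 0.01120218478440044
turn first (frac): [-0.0013  0.0005 -0.0038]  shift after turn (frac): [-1.7461  0.1288  0.0028]  shift before turn: [-1.7453  0.1393  0.0039]
turn first (frac): [0.1333 0.     0.    ]  shift after turn (frac): [0.     0.075  0.2612]  shift before turn: [0.    0.019 0.271]
turn first (frac): [0. 0. 0.]  shift after turn (frac): [0.     0.0977 0.4597]  shift before turn: [0.     0.0977 0.4597]
```

Request:
move_arm:
  rows: "-0.046 0.0088 0 -0.0013 0 -0.0038; -0.1 0.008 0 0 0 0; -0.1 0.008 0 0 0 0; -0.1 0.008 0 0 0 0; -0.1 0.008 0 0 0 0; -0.1 0.008 0 0 0 0; -0.1 0.008 0 0 0 0; -0.1 0.008 0 0 0 0; -0.1 0.008 0 0 0 0; -0.1 0.008 0 0 0 0; -0.1 0.008 0 0 0 0; -0.1 0.008 0 0 0 0; -0.1 0.008 0 0 0 0; -0.1 0.008 0 0 0 0; -0.1 0.008 0 0 0 0; -0.1 0.008 0 0 0 0; -0.1 0 0 0 0 0; -0.1 0 0 0 0 0; -0.06 0 0 0 0 0; -0.04 0 0 0 0 0"

```text
clock: 14.82
eef_pos: [0.5353, -0.0206, 0.2097]
eef_rot: [0.0, 0.668, 0.744, 0.001]
ft_force: [-0.8, -0.1, -4.2]
opening: 0.0112
gripper_force: 58.5
```

Request:
move_arm:
  rows: "0 0.019 0 0 0 0; 0 0 0.05 0 0 0; 0 0 0.08 0 0 0; 0 0 0.08 0 0 0; 0 0 0.06 0 0 0; 0 0 0 0.0333 0 0; 0 0 0 0.0333 0 0; 0 0 0 0.0333 0 0; 0 0 0 0.0334 0 0; 0 0 0 0 0 0"

```text
clock: 15.65
eef_pos: [0.5402, -0.0179, 0.155]
eef_rot: [-0.071, 0.664, 0.741, -0.078]
ft_force: [0.7, 0.5, -3.8]
opening: 0.0111
gripper_force: 59.6
```

```bash
python3 - <<'E'
from h import *
state()
delta(*tgt(30,6,12))
im=r.grab_frame('scene'); cv2.imwrite('pics/s2raw.png',im); cv2.imwrite('pics/s2.png',cv2.resize(im[110:290,170:400],None,fx=3.3,fy=3.3,interpolation=2))
E
```

```text
hook mm [ 33.3369 -18.4319 100.9301] euler zyx deg [ 0.419  12.0933  0.0404] F nest [ 0.774   0.4313 -3.8455] t 15.65 0.011086276796319607
turn first (frac): [-0.001   0.0005  0.0046]  shift after turn (frac): [0.0942 0.0823 0.4682]  shift before turn: [0.094  0.0837 0.468 ]
```

View pics/s2.png

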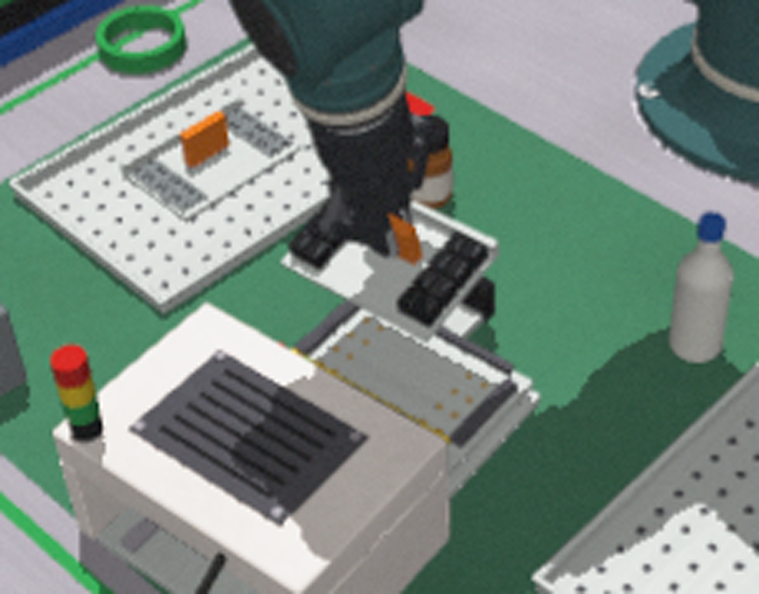

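The scene view shows the carrier held, upright with the front up, and the shuttle fully out below it; nothing else has been disturbed. I'll check the nest estimate against the visible guides in this picture while correcting y.

```bash
python3 - <<'E'
from h import *
c=r.get_calibration('scene'); A=R.from_euler('z',YAW); im=cv2.imread('pics/s2raw.png')
big=cv2.resize(im[190:270,250:350],None,fx=8,fy=7.5*8/7.5,interpolation=2)[:600]
def L(a,b,col):
    q=[tuple(int(v) for v in ((proj(c,N+A.apply(np.array(k)/1e3))+.5-[250,190])*8)) for k in (a,b)]; cv2.line(big,q[0],q[1],col,1)
for s in (78,-78): L((-44,s,9),(36,s,9),(0,0,255)); L((-44,s,0),(36,s,0),(255,0,0))
L((-52,-75,8),(-52,75,8),(0,0,255)); L((-60,-75,8),(-60,75,8),(0,0,255)); L((42,-84,16),(42,84,16),(0,0,255)); L((52,-84,16),(52,84,16),(255,0,255))
cv2.imwrite('pics/s2n.png',big)
E
```

```text
(no output)
```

View pics/s2n.png

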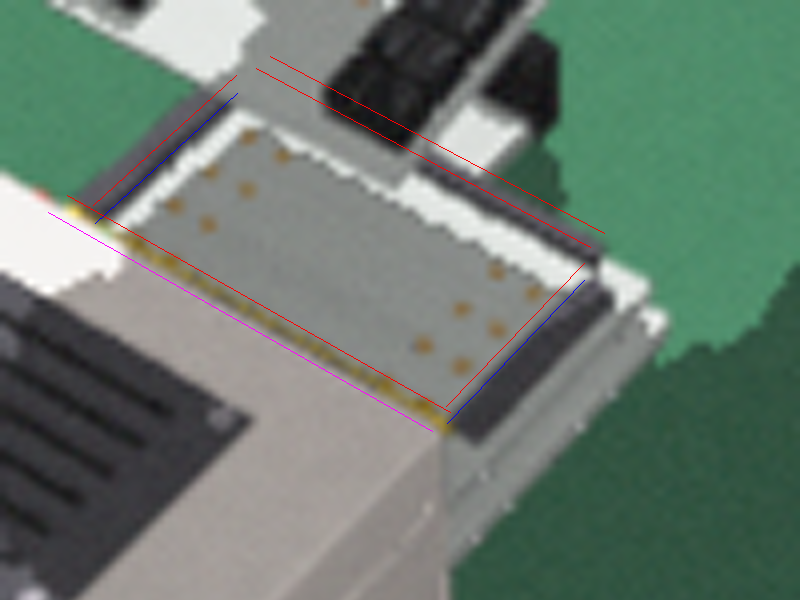

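Request:
move_arm:
  rows: "0.05 0 0 -0.001 0 0.0046; 0.044 -0.015 0 0 0 0; 0 0 0 0 0 0"

```text
clock: 15.95
eef_pos: [0.5335, 0.0016, 0.1573]
eef_rot: [-0.068, 0.667, 0.738, -0.076]
ft_force: [0.4, 0.5, -3.5]
opening: 0.0116
gripper_force: 59.7
```

Projected pocket edges agree with the picture to within 1–3 mm, the guides slightly toward +y, so I take nest y as 0.0042.

```bash
sed -i 's/N=np.array(\[.559,.003,.03\])/N=np.array([.559,.0042,.03])/' h.py; python3 - <<'E'
from h import *
state()
delta(*tgt(30,6,12)); delta(*tgt(46,2,12),tgt(30,2,12)); delta(*tgt(46,2,12),tgt(46,3,12))
E
```

```text
hook mm [ 28.6587  -0.0712 103.5764] euler zyx deg [-0.036  11.7237 -0.0529] F nest [ 0.487   0.4852 -3.5428] t 15.95 0.011577898729980952
turn first (frac): [ 0.0031  0.0005 -0.0004]  shift after turn (frac): [0.0001 0.1083 0.4744]  shift before turn: [0.0006 0.106  0.4749]
turn first (frac): [0. 0. 0.]  shift after turn (frac): [ 0.      0.0783 -0.0166]  shift before turn: [ 0.      0.0783 -0.0166]
turn first (frac): [0. 0. 0.]  shift after turn (frac): [0.     0.001  0.0049]  shift before turn: [0.     0.001  0.0049]
```

Request:
move_arm:
  rows: "0 0.014 0.06 0.003 0 0; 0 0.014 0.07 0 0 0; 0 0.014 0.07 0 0 0; 0 0.014 0.07 0 0 0; 0 0.013 0.06 0 0 0; 0 0.013 0.05 0 0 0; 0 0.012 0.04 0 0 0; 0 0.008 0.03 0 0 0; 0 0.0063 0.0244 0 0 0; 0 0 0 0 0 0; 0 0 0 0 0 0"

```text
clock: 16.87
eef_pos: [0.536, -0.0003, 0.0595]
eef_rot: [-0.07, 0.667, 0.737, -0.078]
ft_force: [0.3, 1.0, -2.6]
opening: 0.011
gripper_force: 59.6
```

```bash
python3 -c "
from h import *
state()"
```

```text
hook mm [30.8566 -2.3236  5.493 ] euler zyx deg [-0.1308 12.0519 -0.0885] F nest [ 0.3938  0.9844 -2.5591] t 16.8667 0.011028630348547732
```

Request:
move_arm:
  rows: "0.0115 0 0 0 0 0.0015; 0 0.001 0.005 0 0 0; 0 0.001 0.005 0 0 0; 0 0.001 0.005 0 0 0; 0 0 0 0 0 0"

```text
clock: 17.28
eef_pos: [0.5356, 0.002, 0.0563]
eef_rot: [-0.07, 0.668, 0.737, -0.079]
ft_force: [-0.4, -0.3, -3.2]
opening: 0.0111
gripper_force: 59.6
```

```bash
python3 -c "
from h import *
state()"
```

```text
hook mm [30.6787 -0.1234  2.2174] euler zyx deg [-0.2666 12.0633 -0.1173] F nest [-0.4502 -0.2112 -3.1788] t 17.2833 0.011107777958371442
```

Probe the floor in 0.5 mm steps.

Request:
move_arm:
  rows: "0 0.0005 0.0025 0 0 0; 0 0.0005 0.0025 0 0 0; 0 0 0 0 0 0"

```text
clock: 17.53
eef_pos: [0.5356, 0.0019, 0.0552]
eef_rot: [-0.07, 0.668, 0.737, -0.079]
ft_force: [-0.2, -0.8, -3.3]
opening: 0.0113
gripper_force: 59.6
```

Request:
move_arm:
  rows: "0 0.0005 0.0025 0 0 0; 0 0.0005 0.0025 0 0 0; 0 0 0 0 0 0"

```text
clock: 17.78
eef_pos: [0.5356, 0.0019, 0.0542]
eef_rot: [-0.07, 0.668, 0.737, -0.079]
ft_force: [0.4, -0.3, -4.0]
opening: 0.0113
gripper_force: 59.6
```

Request:
move_arm:
  rows: "0 0.0098 -0.0021 0 0 0; 0 0.0098 -0.0021 0 0 0; 0 0.0098 -0.0021 0 0 0; 0 0.0098 -0.0021 0 0 0; 0 0.0098 -0.0021 0 0 0; 0 0.0098 -0.0021 0 0 0; 0 0.0098 -0.0021 0 0 0; 0 0.0098 -0.0021 0 0 0; 0 0 0 0 0 0"

```text
clock: 18.53
eef_pos: [0.552, 0.0035, 0.0543]
eef_rot: [-0.07, 0.668, 0.737, -0.078]
ft_force: [-0.1, -0.7, -3.1]
opening: 0.0111
gripper_force: 59.6
```

```bash
python3 -c "
from h import *
state()"
```

```text
hook mm [47.1708 -0.2682  0.2547] euler zyx deg [-0.2716 12.0452 -0.1185] F nest [-0.1355 -0.7158 -3.0821] t 18.5333 0.011061530614477113
```

Request:
move_arm:
  rows: "0 0.0049 -0.001 0 0 0; 0 0.0049 -0.001 0 0 0; 0 0.0049 -0.001 0 0 0; 0 0 0 0 0 0"

```text
clock: 18.87
eef_pos: [0.554, 0.0037, 0.0543]
eef_rot: [-0.07, 0.668, 0.737, -0.079]
ft_force: [-4.2, -2.5, -1.1]
opening: 0.0111
gripper_force: 59.9
```

Request:
move_arm:
  rows: "0 0.0049 -0.001 0 0 0; 0 0 0 0 0 0"

```text
clock: 19.03
eef_pos: [0.5551, 0.0038, 0.0543]
eef_rot: [-0.07, 0.668, 0.737, -0.079]
ft_force: [-3.9, -2.1, -2.0]
opening: 0.0111
gripper_force: 59.9
```

Request:
move_arm:
  rows: "0 0.0049 -0.001 0 0 0; 0 0 0 0 0 0"

```text
clock: 19.2
eef_pos: [0.5562, 0.0039, 0.0542]
eef_rot: [-0.07, 0.668, 0.737, -0.079]
ft_force: [-4.5, -1.9, -0.9]
opening: 0.0114
gripper_force: 59.8
```

Request:
move_arm:
  rows: "0 -0.0049 0.001 0 0 0; 0 -0.001 0.0051 -0.0111 0 0; 0 -0.001 0.0051 -0.0111 0 0; 0 -0.001 0.0051 -0.0111 0 0; 0 -0.001 0.0051 -0.0111 0 0; 0 -0.001 0.0051 -0.0111 0 0; 0 -0.001 0.0051 -0.0111 0 0; 0 0 0 0 0 0"

```text
clock: 19.87
eef_pos: [0.5533, 0.0038, 0.0487]
eef_rot: [-0.034, 0.671, 0.74, -0.039]
ft_force: [1.5, 0.3, -3.1]
opening: 0.0112
gripper_force: 59.7
```

```bash
python3 -c "
from h import *
state()"
```

```text
hook mm [50.7247 -0.1146  0.5037] euler zyx deg [-0.264   5.9696 -0.1048] F nest [ 1.5237  0.1306 -3.0592] t 19.8667 0.01121822325282904
```

Request:
move_arm:
  rows: "0 -0.001 0.0051 -0.0111 0 0; 0 -0.001 0.0051 -0.0111 0 0; 0 -0.001 0.0051 -0.0111 0 0; 0 -0.001 0.0051 -0.0111 0 0; 0 0 0 0 0 0"

```text
clock: 20.28
eef_pos: [0.5527, 0.0036, 0.0447]
eef_rot: [-0.011, 0.672, 0.741, -0.013]
ft_force: [2.7, -0.0, -3.8]
opening: 0.0109
gripper_force: 59.5
```

Request:
move_arm:
  rows: "0 -0.001 0.0051 -0.0111 0 0; 0 -0.001 0.0051 -0.0111 0 0; 0 0 0 0 0 0"

```text
clock: 20.53
eef_pos: [0.5522, 0.0035, 0.0427]
eef_rot: [0.001, 0.672, 0.741, -0.001]
ft_force: [4.0, 0.8, -4.9]
opening: 0.0113
gripper_force: 59.4
```

```bash
python3 -c "
from h import *
state()"
```

```text
hook mm [51.1979 -0.2334  0.4556] euler zyx deg [-0.2399  0.007  -0.1117] F nest [ 4.0526  0.4033 -4.8599] t 20.5333 0.011266517091500963
```

Request:
move_arm:
  rows: "0 0.003 0.0025 0 0 0; 0 0 0.0025 0 0 0; 0 0 0 0 0 0"

```text
clock: 20.78
eef_pos: [0.5527, 0.0035, 0.042]
eef_rot: [0.0, 0.672, 0.741, -0.001]
ft_force: [-2.3, -0.4, 8.1]
opening: 0.0114
gripper_force: 61.4
```

Request:
move_arm:
  rows: "0 0 0.0025 0 0 0; 0 0 0 0 0 0"

```text
clock: 20.95
eef_pos: [0.5531, 0.0036, 0.042]
eef_rot: [0.001, 0.672, 0.741, -0.001]
ft_force: [-3.7, 1.2, 15.3]
opening: 0.0111
gripper_force: 62.5
```

Request:
move_arm:
  rows: "0 0 -0.004 0 0 0; 0 0 0 0 0 0; 0 0 0 0 0 0; 0 0 0 0 0 0; 0 0 -0.02 0 0 0; 0 0 -0.05 0 0 0; 0 0 -0.1 0 0 0; 0 0 -0.15 0 0 0; 0 0 -0.15 0 0 0; 0 0 -0.15 0 0 0; 0 0 -0.15 0 0 0; 0 0 -0.1 0 0 0; 0 0 0 0 0 0"
  gripper: 0.3

```text
clock: 22.03
eef_pos: [0.554, 0.0038, 0.2207]
eef_rot: [0.003, 0.672, 0.741, 0.001]
ft_force: [0.1, -0.1, -0.1]
opening: 0.03
gripper_force: 0.0
```

```bash
python3 - <<'E'
from h import *
print(pose()[0])
c=r.get_calibration('wrist'); im=r.grab_frame('wrist'); np.save('w4.npy',c,allow_pickle=True); cv2.imwrite('pics/w4raw.png',im); cv2.imwrite('pics/w4.png',cv2.resize(im[40:300,220:580],None,fx=2.2,fy=2.2,interpolation=2))
E
```

```text
[0.554  0.0038 0.2207]
```

View pics/w4.png

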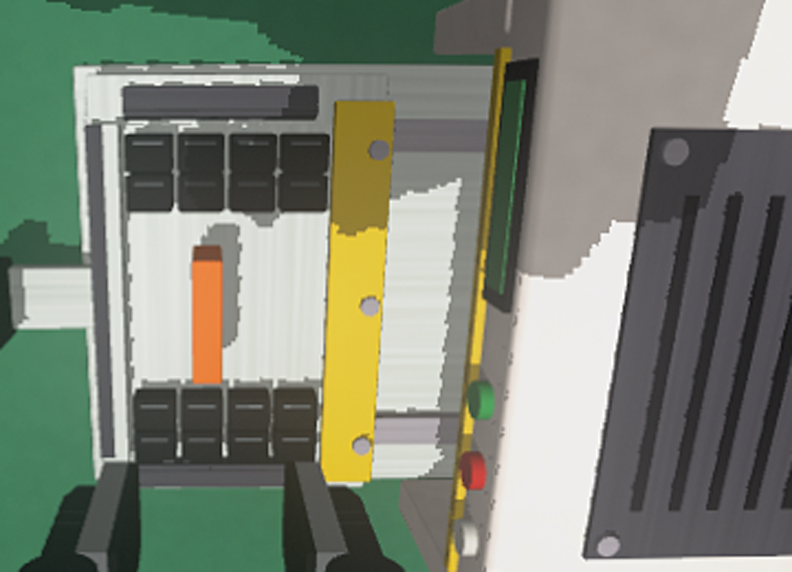

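The wrist view shows the carrier flat in the pocket: rear edge under the yellow lip (x≈325–395), flange behind the front stop (x≈105), relays between the guides. Next I go in front of the pull with closed fingers and push.

Request:
move_arm:
  rows: "0 -0.06 0 0 0 0; 0 -0.1 0 0 0 0; 0 -0.1 0 0 0 0; 0 -0.1 0 0 0 0; 0 -0.1 0 0 0 0; 0 -0.1 0 0 0 0; 0 -0.1 0 0 0 0; 0 -0.04 0 0 0 0; 0 0 0.1 0 0 0; 0 0 0.12 0 0 0; 0 0 0.12 0 0 0; 0 0 0.12 0 0 0; 0 0 0.12 0 0 0; 0 0 0.12 0 0 0; 0 0 0.1 0 0 0; 0 0 0.06 0 0 0; 0 0 0.04 0 0 0; 0 0 0 0 0 0"
  gripper: 1

```text
clock: 23.58
eef_pos: [0.4124, -0.01, 0.0346]
eef_rot: [-0.001, 0.672, 0.741, -0.002]
ft_force: [-0.6, 0.7, 0.8]
opening: -0.0001
gripper_force: 0.0
```

```bash
python3 -c "
from h import *
state(); p=pose()[0]; print(R.from_euler('z',-YAW).apply(p-N)*1e3)"
```

```text
hook mm [-89.2897   0.5677  -7.7531] euler zyx deg [-0.2506  0.2006 -0.0735] F nest [-0.4951  0.7349  0.8406] t 23.5833 -0.00011687483939927351
[-147.246     0.8369    4.6499]
```

Request:
move_arm:
  rows: "0 0.03 0 0 0 0; 0 0.04 0 0 0 0; 0 0.03 0 0 0 0; 0 0.02 0 0 0 0; 0 0.025 0 0 0 0; 0 0.03 0 0 0 0; 0 0.04 0 0 0 0; 0 0.04 0 0 0 0; 0 0.04 0 0 0 0; 0 0.04 0 0 0 0; 0 0.04 0 0 0 0; 0 0.04 0 0 0 0; 0 0.04 0 0 0 0; 0 0.04 0 0 0 0; 0 0.04 0 0 0 0; 0 0.04 0 0 0 0; 0 0.04 0 0 0 0"

```text
clock: 25.0
eef_pos: [0.5354, 0.0022, 0.0359]
eef_rot: [-0.0, 0.672, 0.741, -0.002]
ft_force: [-5.5, 0.9, 5.6]
opening: -0.0004
gripper_force: 2.9
```

```bash
python3 -c "
from h import *
state(); p=pose()[0]; print(R.from_euler('z',-YAW).apply(p-N)*1e3)"
```

```text
hook mm [34.2724  0.1081 -6.4048] euler zyx deg [-0.2369  0.1395 -0.1024] F nest [-5.3748  1.4366  5.6243] t 25.0 -0.00039481036255735035
[-23.6971   0.3696   5.9364]
```

Request:
move_arm:
  rows: "0 0.03 0 0 0 0; 0 0.03 0 0 0 0; 0 0.03 0 0 0 0; 0 0.03 0 0 0 0; 0 0.03 0 0 0 0; 0 0.02 0 0 0 0; 0 0.02 0 0 0 0; 0 0.01 0 0 0 0; 0 0.01 0 0 0 0; 0 0 0 0 0 0"

```text
clock: 25.83
eef_pos: [0.5775, 0.0062, 0.0357]
eef_rot: [0.0, 0.672, 0.741, -0.001]
ft_force: [-2.7, 2.1, 1.0]
opening: 0.0
gripper_force: 0.8
```

Request:
move_arm:
  rows: "0 0.008 0 0 0 0; 0 0.008 0 0 0 0; 0 0.008 0 0 0 0"

```text
clock: 26.08
eef_pos: [0.5817, 0.0066, 0.0357]
eef_rot: [-0.0, 0.672, 0.741, -0.001]
ft_force: [-5.7, 1.4, 2.4]
opening: 0.0002
gripper_force: 2.6
```

Request:
move_arm:
  rows: "0 0.008 0 0 0 0; 0 0.008 0 0 0 0; 0 0 0 0 0 0"

```text
clock: 26.33
eef_pos: [0.5837, 0.0068, 0.0356]
eef_rot: [-0.001, 0.672, 0.741, -0.002]
ft_force: [-13.3, 0.7, 7.5]
opening: 0.0002
gripper_force: 6.4
```

Request:
move_arm:
  rows: "0 0.007 0 0 0 0; 0 0 0 0 0 0"

```text
clock: 26.5
eef_pos: [0.5838, 0.0068, 0.0355]
eef_rot: [-0.001, 0.672, 0.741, -0.003]
ft_force: [-20.5, -0.8, 13.8]
opening: -0.0001
gripper_force: 10.4
```

Request:
move_arm:
  rows: "0 0.007 0 0 0 0; 0 0 0 0 0 0"

```text
clock: 26.67
eef_pos: [0.5838, 0.0068, 0.0355]
eef_rot: [-0.002, 0.672, 0.741, -0.004]
ft_force: [-28.8, -3.5, 20.5]
opening: -0.0
gripper_force: 14.6
```

Against the end stop: position fixed while the force rises. Back off and rise.

Request:
move_arm:
  rows: "0 -0.02 0 0 0 0; 0 -0.06 0 0 0 0; 0 -0.1 0 0 0 0; 0 -0.1 0 0 0 0; 0 0 -0.06 0 0 0; 0 0 -0.12 0 0 0; 0 0 -0.15 0 0 0; 0 0 -0.15 0 0 0; 0 0 -0.15 0 0 0; 0 0 -0.15 0 0 0; 0 0 -0.1 0 0 0; 0 0 0 0 0 0; 0 0 0 0 0 0"

```text
clock: 27.75
eef_pos: [0.5334, 0.0018, 0.2127]
eef_rot: [0.002, 0.672, 0.741, -0.0]
ft_force: [0.2, -0.7, 0.1]
opening: -0.0001
gripper_force: 0.0
```

```bash
python3 - <<'E'
from h import *
s=r.sense(); print(s['eef_pos'],s['ft_force'],s['clock'])
a=r.grab_frame('wrist'); b=r.grab_frame('scene')
cv2.imwrite('pics/f.png',np.hstack([cv2.resize(a,(400,250)),cv2.resize(b[80:330,160:560],(400,250))]))
cv2.imwrite('pics/fw.png',a)
E
```

```text
[0.5334 0.0018 0.2127] [ 0.201  -0.7255  0.0527] 27.75
```

View pics/f.png

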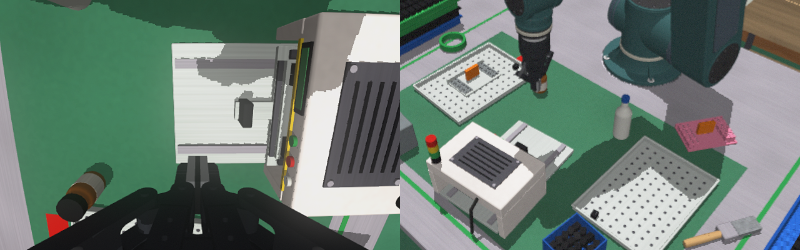

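The shuttle is home: the pull now stands close to the housing and the carrier is under the head. The empty carrier, bottle, jar, loose relays and pink look-alike have not moved, and the hand is clear.

```bash
python3 -c "
from cell import r
print(r.finish_job())"
```

```text
the job is handed in; nothing more can be done
None
```

The full carrier is hooked under the lip and flat in the pocket, the shuttle is pushed to its end stop under the test head, and the job was handed in at about 28 s with the hand clear; the verdict was not shown.

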